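Index the pickup carriage one hole and hold its lock pin home

ROBOT

A 6-joint arm with a two-finger parallel gripper is mounted at the origin on the work surface. World frame = base frame: x ahead of the robot, y to its left, z up, the work surface at z = 0. Lengths are in m, angles in degrees, forces in N, time in s.
With the tool pointing down it reaches from about 0.35 to 0.875 m from the base axis. Payload 4.2 kg.
Tool frame: the origin (TCP) lies on the centre line of the jaws, within the pads' length; the fingertips stand 25 mm ahead of it and the grasp point (between the pads) lies 6 mm ahead of it; z points along the fingers, y is the line along which they close (so a half turn about z gives the same grasp; the last joint's range is limited). The gripper opens to 87 mm and grips with 3 to 60 N. Pads are 19 mm wide; open, the fingers measure 117 mm over their backs; the gripper's body (75 mm by 190 mm) begins 51 mm behind the grasp point.
Start: joints at [-53.938, 22.042, 0.453, 0, -68.411, -14.817], TCP at [0.226, -0.582, 0.248] pointing down, gripper open.
Joint ranges: [-179.83, 179.83], [-69.29, 118.12], [-61.27, 80.66], [-181.25, 117.63], [-171.15, -9.14], [-177.46, 177.46]. Speed limits (degrees/s): [159.86, 159.86, 180, 180, 180, 180].

INTERFACE

Orientations are given as a 3x3 rotation matrix whose columns are the frame's x, y, z axes.
In Python, from station import r gives the robot as it stands.
- The arm moves only by the tool move_arm, never from a script. Its argument "series" is a list of rows, each an object with "grip": the opening, from 0 (shut) to 1 (fully open); "xyz": the shift along the tool's x, y, z in mm, a list of three; "angular": the turn, a rotation vector about the tool's x, y, z in rad, a list of three. A call has 1 to 10 rows; each row is the pose to reach, as a shift and turn from the pose commanded when the call began, along the tool's axes at that moment; what a row does not reach only later rows make up. A row lasts 1/10 s, in which the tool goes at most 50 mm and 8.59 degrees, less where a joint would pass 70% of its speed; a pose out of reach is approached as far as the arm can. A call with a gripper value outside its range is refused whole. The fingers move at their own pace and stop on an object; the grip force is fixed at half the most. Time passes only in rows, so rows that repeat a pose let the fingers close. It gives the time, the measured TCP pose, the force, the opening and the grip force at its end, in the units of the state.
- r.sense(): the state, without advancing time (a new reading comes with each control period).
- r.capture(name): name is "side" or "top"; returns a dict with "img" (420x560x3 uint8, red, green, blue), "camera_matrix" (3x3 intrinsics, pixels), "rvec" (rotation vector, rad) and "tvec" (3), from world to camera coordinates, as OpenCV has them. Camera axes: x right, y down, z forward; pixel columns grow to the right and rows downward; lengths in m; the calibration is good to about 2 mm. A picture is of the moment at which its call begins. There is no depth.
- r.finish_job(): hands the job in; it is judged then, once.
The state is a dict: "time_s": time; "joints": joint angles; "joint_velocities": joint speeds; "effort": joint torques, N m; "tcp_pos": TCP position; "ee_rot": TCP orientation; "wrist_force": force on the tool from outside, world axes, zero at the start; "moment": the same for the moment, N m; "gripper_width": opening from 0.0 (shut) to 1.0 (fully open); "gripper_force": force on a finger pad.
Only numpy, scipy, OpenCV 4.12 (cv2) and the standard library are available. Lean on these libraries where they do the work, as an engineer would, in place of code of your own. Each camera call takes 0.05 s, during which the arm holds its last target. There are 200 camera calls.

TASK

On the bench, a pickup carriage is locked to a rail by a spring plunger: pull the plunger's knob up to free the pin, slide the carriage to the very next hole towards the toothed wheel, and let the pin drop into that hole without ever forcing the pin sideways. Then push the knob fully down, below where its spring leaves it, and finish while still holding it down there. Leave the torch, the screwdriver and the relay where they are.

Things in the scene. Friction and masses are not known exactly. Their poses are not given: they have to be found in the camera images.
- rail: aluminium rail, 250 mm long, 44 mm wide, top 50 mm above the bench, on a grey base plate 300 x 90 x 12 mm, fixed; place and yaw vary; origin at bench level under its middle; y runs along the rail, x across, z up. Five holes in a row in its top, 40 mm apart (y = -80, -40, 0, 40, 80 mm), each 11 mm long along the rail; the carriage starts at the middle one
- carriage (a joint): slide of the carriage along the rail, m: 0 at the middle hole, growing along the rail's +y, ends at +-0.085; the next holes are at +0.040 and -0.040. It slides with about 2 N of friction; with the pin in a hole it has about 1.5 mm of play either way
- carriage_top (a point): middle of the carriage's top face, 72 mm above the bench: black block 64 mm across the rail, 50 mm along it, with a steel pickup barrel (18 mm thick, 90 mm long, parallel to the rail) on the rail's +x side, 49 mm from the centre line and no higher than the block
- plunger (a joint): plunger height, m, growing as the knob is pulled up: 0 where its spring leaves it (8 mm round-ended pin 10 mm deep in the hole, locked); above 0.010 the pin is clear; 0.018 upper stop; -0.006 lower stop, fully down. The spring (0.6 N per mm) returns it to 0 from both sides: 14 mm up needs 8 N, fully down 4 N. Between holes the released pin rides at 0.010 and drops in by itself over a hole
- knob (a point): centre (half-way up) of the plunger's black upright cylindrical knob, 24 mm diameter, 28 mm tall, on top of the carriage at its middle; 106 mm above the bench when the plunger is at 0; the knob's underside is then 20 mm above the carriage's top. It moves with the carriage and the plunger
- wheel_center (a point): centre of the steel toothed wheel, 120 mm diameter, 8 mm thick, standing upright on a grey foot (70 x 50 mm), 72 mm above the bench, fixed 200 mm from the rail's middle beyond one end of the rail (either end, varying); its axle is parallel to the rail
- terminal_box: pale box 110 mm across the rail, 50 mm along it, 85 mm tall, with three terminals on top to 99 mm, fixed 200 mm from the rail's middle beyond the other end; origin under its centre
- torch: loose black torch standing on its head, 140 mm tall, 48 mm diameter at the foot and 30 mm above; origin under its centre; to be left alone
- screwdriver: loose screwdriver lying on the bench on the rail's -x side, about parallel to the rail, about 200 mm long; to be left alone
- relay: loose small black relay, 30 x 30 mm, 38 mm tall; origin under its centre; to be left alone
Things that resemble listed ones, but are neither listed nor needed, are in the scene too. Leave any green or orange look-alike of the part that bears wheel_center alone.

How it is judged (in metres and radians):
On the way, in this order (a step that is already met when the one before it is completed fails the run):
1. the plunger is pulled up clear of the rail (above 10.5 mm) while the carriage is still at its first hole (within 5 mm) (value of joint plunger above 0.0105 m and value of joint carriage between -0.005 and 0.005 m), for 0.1 s.
2. the carriage is at the next hole towards the toothed wheel (within 4 mm) and the pin has dropped into it (plunger below 3 mm) (((y of wheel_center in the frame of rail above 0 m and value of joint carriage between 0.036 and 0.044 m) or (y of wheel_center in the frame of rail below 0 m and value of joint carriage between -0.044 and -0.036 m)) and value of joint plunger below 0.003 m), for 0.1 s.
At the end, for the whole second after the job is handed in: the carriage stands at the next hole towards the toothed wheel (40 mm from the first, within 4 mm), and the fingers are touching the knob (more than 1 N) and holding the plunger at least 4 mm below where its spring leaves it (((y of wheel_center in the frame of rail above 0 m and value of joint carriage between 0.036 and 0.044 m) or (y of wheel_center in the frame of rail below 0 m and value of joint carriage between -0.044 and -0.036 m)) and value of joint plunger below -0.004 m and contact force between the fingers and plunger above 1 N); the arm keeps its last pose, push and grip.
It fails at once if the carriage is forced along with the pin not lifted (more than 7 mm from both holes with the plunger below 6 mm) (value of joint plunger below 0.006 m and (value of joint carriage between 0.007 and 0.033 m or value of joint carriage between -0.033 and -0.007 m)).
It fails at once if the torch is moved by more than 30 mm (distance of torch from where it was at the start of the episode above 0.03 m).
It fails at once if the screwdriver is moved by more than 30 mm (distance of screwdriver from where it was at the start of the episode above 0.03 m).
It fails at once if the relay is moved by more than 30 mm (distance of relay from where it was at the start of the episode above 0.03 m).
It also fails if it takes over 34 s, if anything falls off the work surface, if the arm or the gripper's body presses on something with over 40 N, if the wrist force passes 120 N, or if a joint passes its speed limit or range.

## Working session

There is one attempt and no reset: what is moved stays moved. The work goes in short steps, Python scripts to look and compute and a tool call to move; the robot and the scene stay as the last step left them, time stands still between calls to the robot, and variables do not carry over. Pictures are saved under pics/ and viewed, at most 10 in all, crops included, and the job is handed in when it is done.

Besides the shell and the picture viewer there is one more tool, called after "Request:" as name(argument=value, ...), one argument or row to a line, values as JSON. move_arm: Moves the arm, as the interface text tells. Its arguments: {"type":"object","properties":{"series":{"type":"array"}},"required":["series"]}

```bash
mkdir -p pics; cat > h.py <<'E'
import numpy as np,cv2
from station import r
def cap(n,f=None):
    c=r.capture(n)
    if f: cv2.imwrite('pics/'+f,cv2.cvtColor(c['img'],cv2.COLOR_RGB2BGR))
    return c
def ray(c,uv):
    R=cv2.Rodrigues(np.array(c['rvec'],float))[0];t=np.array(c['tvec'],float).ravel()
    d=R.T@np.linalg.inv(np.array(c['camera_matrix']))@np.array([uv[0],uv[1],1.]);return -R.T@t,d
def onz(c,uv,z):
    o,d=ray(c,uv);return o+d*(z-o[2])/d[2]
def tri(c1,u1,c2,u2):
    o,d=ray(c1,u1);p,e=ray(c2,u2)
    s=np.linalg.lstsq(np.c_[d,-e],p-o,rcond=None)[0]
    a,b=o+s[0]*d,p+s[1]*e;return (a+b)/2,np.linalg.norm(a-b)
def proj(c,P):
    return cv2.projectPoints(np.array([P],float),np.array(c['rvec'],float),np.array(c['tvec'],float),np.array(c['camera_matrix']),None)[0].ravel()
E
python3 - <<'E'
from h import *
for n in('side','top'):
    c=cap(n,n+'0.png');print(n,ray(c,(280,210)))
s=r.sense();print(s['time_s'],s['tcp_pos'],s['ee_rot'],s['gripper_width'],s['wrist_force'])
E
```

```text
side (array([0.54606764, 0.54722021, 0.64361903]), array([ 0.04988646, -0.64922556, -0.75901854]))
top (array([0.4506916 , 0.03965391, 1.12128746]), array([ 0.09849886,  0.0284223 , -0.99486693]))
0.1 [ 0.22630409 -0.5820656   0.24657285] [[-9.32106988e-01 -3.62182193e-01 -7.88560990e-04]
 [-3.62183042e-01  9.32105256e-01  1.79887093e-03]
 [ 8.35028246e-05  1.96234358e-03 -9.99998071e-01]] 1.0015941731484952 [-0.63174214 -0.04476734 -0.47130656]
```

View pics/side0.png

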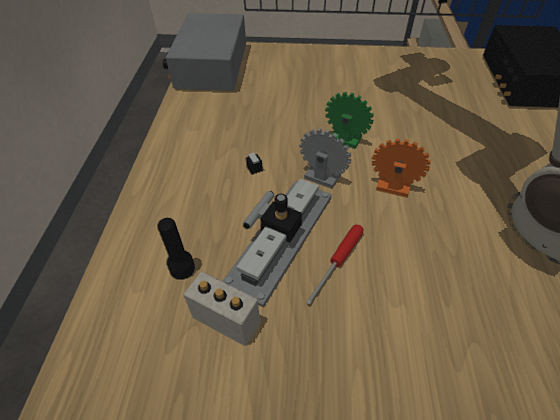

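View pics/top0.png

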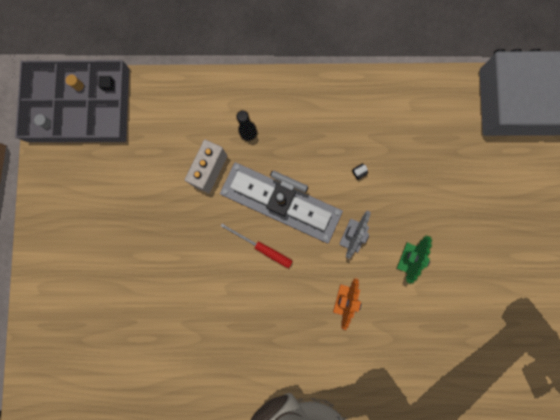

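Top view: knob at about (281,199) on the black block, steel wheel at (357,237), green look-alike at (415,260), orange at (348,303), terminal box at (207,167). In the side view the knob is at (281,201) and the steel wheel at (325,157). The knob could be confused with the torch (247,127), the relay (360,172) or the black tray piece (106,84). I choose the one on the rail carriage and check it in a crop.

```bash
python3 - <<'E'
from h import *
a=cv2.imread('pics/top0.png')[150:270,210:380];b=cv2.imread('pics/side0.png')[120:300,200:360]
A=cv2.resize(a,None,fx=4,fy=4,interpolation=cv2.INTER_CUBIC);cv2.imwrite('pics/crop_top.png',A)
c=cap('top');s=cap('side')
# holes: dark blobs within white rail
img=c['img'];g=cv2.cvtColor(img,cv2.COLOR_RGB2GRAY)
m=(g>165).astype(np.uint8);m[:150]=0;m[250:]=0;m[:,:220]=0;m[:,345:]=0
cs,h=cv2.findContours(m,cv2.RETR_CCOMP,cv2.CHAIN_APPROX_NONE)
for q,hh in zip(cs,h[0]):
    if len(q)>6: x=q[:,0].mean(0);print(hh[3],len(q),x,onz(c,x,.05))
print('knob top',onz(c,(281,199),.12),'side',onz(s,(281,199),.12),tri(c,(281,199),s,(281,200)))
print('wheel',onz(c,(357,237),.072),'box',onz(c,(207,167),.085))
E
```

```text
-1 97 [308.78350515 212.71134021] [0.55009626 0.00091249 0.05      ]
0 23 [310.26086957 213.30434783] [ 0.54865799 -0.00263314  0.05      ]
0 21 [295.19047619 206.76190476] [0.56455491 0.03360294 0.05      ]
-1 98 [251.92857143 186.98979592] [0.61302755 0.13856889 0.05      ]
3 21 [264.85714286 193.19047619] [0.5977583  0.10704651 0.05      ]
3 21 [250.28571429 186.23809524] [0.61488347 0.14258326 0.05      ]
knob top [0.57481467 0.06603521 0.12      ] side [0.58041056 0.0733987  0.12      ] (array([0.57859712, 0.06618636, 0.10886595]), np.float64(0.0047774038593117706))
wheel [ 0.4908461  -0.11067847  0.072     ] box [0.65579496 0.24224036 0.085     ]
```

View pics/crop_top.png

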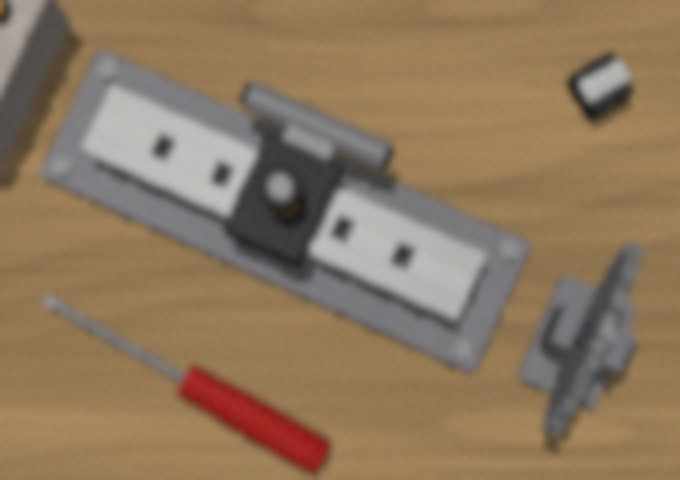

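Request:
move_arm(
  series=[
    {"grip": 1, "xyz": [-30, 25, 0], "angular": [0, 0, 0.05]},
    {"grip": 1, "xyz": [-65, 55, 0], "angular": [0, 0, 0.1]},
    {"grip": 1, "xyz": [-102, 86, 0], "angular": [0, 0, 0.16]},
    {"grip": 1, "xyz": [-139, 117, 0], "angular": [0, 0, 0.24]},
    {"grip": 1, "xyz": [-176, 148, 0], "angular": [0, 0, 0.32]},
    {"grip": 1, "xyz": [-213, 179, 0], "angular": [0, 0, 0.4]},
    {"grip": 1, "xyz": [-250, 210, 0], "angular": [0, 0, 0.5]},
    {"grip": 1, "xyz": [-287, 241, 0], "angular": [0, 0, 0.6]},
    {"grip": 1, "xyz": [-324, 272, 0], "angular": [0, 0, 0.7]},
    {"grip": 1, "xyz": [-361, 303, 0], "angular": [0, 0, 0.797]},
  ],
)

```text
time_s: 1.2
tcp_pos: [0.4537, -0.1673, 0.2478]
ee_rot: [[-0.909, 0.417, 0.001], [0.417, 0.909, 0.0], [-0.0, 0.0, -1.0]]
wrist_force: [1.0, -1.3, -0.8]
gripper_width: 1.001
gripper_force: 0.0
```

```bash
cat >> h.py <<'E'
K=np.array([.5815,.0702])
def st(T=None,ang=None):
    s=r.sense();R=np.array(s['ee_rot']);p=np.array(s['tcp_pos'])
    print('t',s['time_s'],'p',p.round(4),'yaw',np.degrees(np.arctan2(R[1,1],R[0,1])).round(2),'z',R[:,2].round(4),'F(tool)',(R.T@s['wrist_force']).round(2),'w',s['gripper_width'],s['gripper_force'],'J',np.round(s['joints'],1))
    if T is not None: print('delta tool mm',(R.T@(np.array(T)-p)*1000).round(1))
    return s
E
python3 - <<'E'
from h import *
st([*K,.17])
c=cap('top');print(proj(c,[*K,.12]),proj(c,[*K,.092]))
c=cap('side');print(proj(c,[*K,.12]),proj(c,[*K,.092]))
E
```

```text
t 1.2 p [ 0.4537 -0.1673  0.2478] yaw 65.36 z [ 5.e-04  0.e+00 -1.e+00] F(tool) [-1.43 -0.83  0.84] w 1.0005070769089501 0.0 J [  -0.9    8.1  -18.7   -0.   -63.1 -113.7]
delta tool mm [-17.1 269.2  77.8]
[279.16386497 196.07149371] [279.52837818 197.63085682]
[280.50847063 197.6536326 ] [280.63070927 207.88797066]
```

Request:
move_arm(
  series=[
    {"grip": 1, "xyz": [-2, 35, 0], "angular": [0, 0, 0]},
    {"grip": 1, "xyz": [-4, 75, 0], "angular": [0, 0, 0]},
    {"grip": 1, "xyz": [-7, 120, 0], "angular": [0, 0, 0]},
    {"grip": 1, "xyz": [-10, 165, 10], "angular": [0, 0, 0]},
    {"grip": 1, "xyz": [-13, 205, 25], "angular": [0, 0, 0]},
    {"grip": 1, "xyz": [-15, 240, 45], "angular": [0, 0, 0]},
    {"grip": 1, "xyz": [-17, 260, 65], "angular": [0, 0, 0]},
    {"grip": 1, "xyz": [-17, 269, 78], "angular": [0, 0, 0]},
    {"grip": 1, "xyz": [-17, 269, 78], "angular": [0, 0, 0]},
  ],
)

```text
time_s: 2.2
tcp_pos: [0.5788, 0.0685, 0.1671]
ee_rot: [[-0.911, 0.413, -0.005], [0.413, 0.911, -0.002], [0.004, -0.003, -1.0]]
wrist_force: [-0.3, -0.5, -0.7]
gripper_width: 1.0
gripper_force: 0.0
```

```bash
python3 - <<'E'
from h import *
st([*K,.112])
c=cap('side')
b=cv2.cvtColor(c['img'],cv2.COLOR_RGB2BGR)[130:260,210:350]
cv2.imwrite('pics/crop_side.png',cv2.resize(b,None,fx=4.5,fy=4.5,interpolation=cv2.INTER_CUBIC))
E
```

```text
t 2.2 p [0.5788 0.0685 0.1671] yaw 65.61 z [-0.0049 -0.0016 -1.    ] F(tool) [ 0.1  -0.62  0.71] w 0.9997893967587382 0.0 J [  22.6   22.   -11.9   -0.   -56.3 -137. ]
delta tool mm [-2.   2.9 55.1]
```

View pics/crop_side.png

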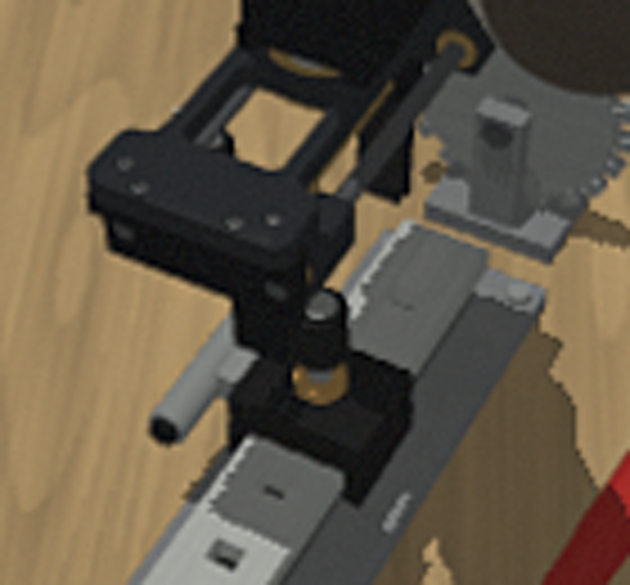

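The knob stands at crop (323,305), i.e. pixel (282,198), between the open fingers, with the steel wheel behind at the far end. The choice is confirmed, so I descend.

Request:
move_arm(
  series=[
    {"grip": 1, "xyz": [-1, 1, 15], "angular": [0, 0, 0]},
    {"grip": 1, "xyz": [-1, 1, 30], "angular": [0, 0, 0]},
    {"grip": 1, "xyz": [-1, 1, 45], "angular": [0, 0, 0]},
    {"grip": 1, "xyz": [-1, 1, 55], "angular": [0, 0, 0]},
    {"grip": 1, "xyz": [-1, 1, 55], "angular": [0, 0, 0]},
    {"grip": 0.45, "xyz": [-1, 1, 55], "angular": [0, 0, 0]},
    {"grip": 0.45, "xyz": [-1, 1, 55], "angular": [0, 0, 0]},
    {"grip": 0.45, "xyz": [-1, 1, 55], "angular": [0, 0, 0]},
    {"grip": 0.45, "xyz": [-1, 1, 55], "angular": [0, 0, 0]},
  ],
)

```text
time_s: 3.15
tcp_pos: [0.5814, 0.0692, 0.1151]
ee_rot: [[-0.911, 0.413, 0.001], [0.413, 0.911, 0.0], [-0.001, 0.001, -1.0]]
wrist_force: [0.4, 0.3, 0.4]
gripper_width: 0.719
gripper_force: 0.0
```

```bash
python3 - <<'E'
from h import *
st([*K,.112])
E
```

```text
t 3.15 p [0.5814 0.0692 0.1151] yaw 65.59 z [ 1.e-03  3.e-04 -1.e+00] F(tool) [-0.2   0.45 -0.45] w 0.719246632921654 0.0 J [  22.6   25.4  -15.1    0.   -49.4 -137. ]
delta tool mm [0.3 0.9 3.1]
```

Request:
move_arm(
  series=[
    {"grip": 0.3, "xyz": [0, 0, 3], "angular": [0, 0, 0]},
    {"grip": 0.1, "xyz": [0, 0, 3], "angular": [0, 0, 0]},
    {"grip": 0.1, "xyz": [0, 0, 3], "angular": [0, 0, 0]},
    {"grip": 0.1, "xyz": [0, 0, 3], "angular": [0, 0, 0]},
    {"grip": 0.1, "xyz": [0, 0, 3], "angular": [0, 0, 0]},
    {"grip": 0.1, "xyz": [0, 0, 3], "angular": [0, 0, 0]},
    {"grip": 0.1, "xyz": [0, 0, 3], "angular": [0, 0, 0]},
    {"grip": 0.1, "xyz": [0, 0, 3], "angular": [0, 0, 0]},
    {"grip": 0.1, "xyz": [0, 0, 3], "angular": [0, 0, 0]},
  ],
)

```text
time_s: 4.05
tcp_pos: [0.5812, 0.0692, 0.1116]
ee_rot: [[-0.911, 0.413, 0.0], [0.413, 0.911, 0.0], [-0.0, 0.0, -1.0]]
wrist_force: [0.2, -0.3, -0.2]
gripper_width: 0.268
gripper_force: 30.0
```

```bash
python3 - <<'E'
from h import *
st([*K,.112])
E
```

```text
t 4.05 p [0.5812 0.0692 0.1116] yaw 65.58 z [ 2.e-04  1.e-04 -1.e+00] F(tool) [-0.26 -0.17  0.18] w 0.2684777114446875 30.000017769634724 J [  22.6   25.7  -15.3   -0.   -49.  -137. ]
delta tool mm [ 0.2  1.  -0.4]
```

Gripped with 30 N and almost no side force. Lifting.

Request:
move_arm(
  series=[
    {"grip": 0.1, "xyz": [0, 0, -3], "angular": [0, 0, 0]},
    {"grip": 0.1, "xyz": [0, 0, -6], "angular": [0, 0, 0]},
    {"grip": 0.1, "xyz": [0, 0, -9], "angular": [0, 0, 0]},
    {"grip": 0.1, "xyz": [0, 0, -12], "angular": [0, 0, 0]},
    {"grip": 0.1, "xyz": [0, 0, -14.5], "angular": [0, 0, 0]},
    {"grip": 0.1, "xyz": [0, 0, -14.5], "angular": [0, 0, 0]},
    {"grip": 0.1, "xyz": [0, 0, -14.5], "angular": [0, 0, 0]},
    {"grip": 0.1, "xyz": [0, 0, -14.5], "angular": [0, 0, 0]},
  ],
)

```text
time_s: 4.85
tcp_pos: [0.5811, 0.0691, 0.1256]
ee_rot: [[-0.911, 0.414, -0.0], [0.414, 0.911, -0.0], [0.0, -0.0, -1.0]]
wrist_force: [3.7, 0.7, -8.6]
gripper_width: 0.266
gripper_force: 30.0
```

```bash
python3 - <<'E'
from h import *
st()
c=cap('side')
b=cv2.cvtColor(c['img'],cv2.COLOR_RGB2BGR)[130:260,210:350]
cv2.imwrite('pics/crop_lift.png',cv2.resize(b,None,fx=4.5,fy=4.5,interpolation=cv2.INTER_CUBIC))
E
```

```text
t 4.85 p [0.5811 0.0691 0.1256] yaw 65.58 z [-5.e-04 -1.e-04 -1.e+00] F(tool) [-3.06  2.16  8.6 ] w 0.26641438690011415 30.001299614086747 J [  22.6   24.7  -14.5   -0.   -50.8 -137. ]
```

View pics/crop_lift.png

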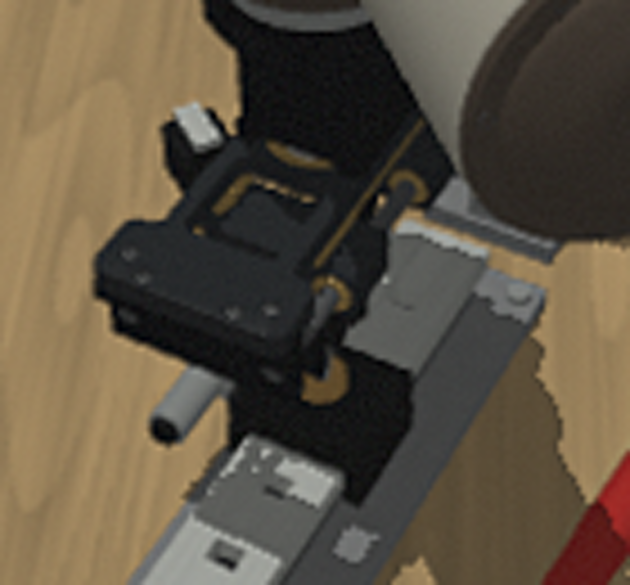

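The brass collar at crop (325,380) is exposed below the raised knob, and the 8.6 N pull matches about 14 mm of lift. Sliding towards the wheel (tool -y).

Request:
move_arm(
  series=[
    {"grip": 0.1, "xyz": [0, -4, -14.5], "angular": [0, 0, 0]},
    {"grip": 0.1, "xyz": [0, -10, 0], "angular": [0, 0, 0]},
    {"grip": 0.1, "xyz": [0, -17, 0], "angular": [0, 0, 0]},
    {"grip": 0.1, "xyz": [0, -24, 0], "angular": [0, 0, 0]},
    {"grip": 0.1, "xyz": [0, -31, 0], "angular": [0, 0, 0]},
    {"grip": 0.1, "xyz": [0, -37, 0], "angular": [0, 0, 0]},
    {"grip": 0.1, "xyz": [0, -40, 0], "angular": [0, 0, 0]},
    {"grip": 0.1, "xyz": [0, -40, 0], "angular": [0, 0, 0]},
    {"grip": 0.1, "xyz": [0, -40, 0], "angular": [0, 0, 0]},
  ],
)

```text
time_s: 5.8
tcp_pos: [0.5622, 0.032, 0.1252]
ee_rot: [[-0.91, 0.414, -0.006], [0.414, 0.91, -0.001], [0.005, -0.004, -1.0]]
wrist_force: [-5.9, 2.5, -5.1]
gripper_width: 0.27
gripper_force: 30.0
```

```bash
python3 - <<'E'
from h import *
s=st();p=np.array(s['tcp_pos']);print((p[:2]-[.5811,.0691])@[.415,.910],(p[:2]-[.5811,.0691])@[.910,-.415])
E
```

```text
t 5.8 p [0.5622 0.032  0.1252] yaw 65.54 z [-0.006  -0.0014 -1.    ] F(tool) [ 6.38 -0.14  5.18] w 0.27005297983872734 29.992859540507197 J [ 1.970e+01  2.300e+01 -1.740e+01 -1.000e-01 -4.990e+01 -1.341e+02]
-0.04157750473380633 -0.0017841994681085853
```

My first row carried a stray lift, so the grip may have slipped a few mm on the knob. I let the arm settle and lower gently.

Request:
move_arm(
  series=[
    {"grip": 0.1, "xyz": [0, 0, 0], "angular": [0, 0, 0]},
    {"grip": 0.1, "xyz": [0, 0, 0], "angular": [0, 0, 0]},
    {"grip": 0.1, "xyz": [0, 0, 0], "angular": [0, 0, 0]},
  ],
)

```text
time_s: 6.1
tcp_pos: [0.5622, 0.032, 0.1251]
ee_rot: [[-0.91, 0.414, -0.006], [0.414, 0.91, -0.001], [0.005, -0.004, -1.0]]
wrist_force: [-5.0, 2.2, -5.2]
gripper_width: 0.265
gripper_force: 30.0
```

```bash
python3 - <<'E'
from h import *
s=st();p=np.array(s['tcp_pos']);print((p[:2]-[.5811,.0691])@[.415,.910],(p[:2]-[.5811,.0691])@[.910,-.415])
E
```

```text
t 6.1 p [0.5622 0.032  0.1251] yaw 65.54 z [-0.0062 -0.0015 -1.    ] F(tool) [ 5.43 -0.04  5.22] w 0.2646973614437183 29.99295189511031 J [ 1.970e+01  2.300e+01 -1.740e+01 -1.000e-01 -4.990e+01 -1.342e+02]
-0.04157168476055451 -0.0017922502965333719
```

Request:
move_arm(
  series=[
    {"grip": 0.1, "xyz": [-0.5, 0.5, 1], "angular": [0, 0, 0]},
    {"grip": 0.1, "xyz": [-0.5, 1, 2.5], "angular": [0, 0, 0]},
    {"grip": 0.1, "xyz": [-0.5, 1, 4], "angular": [0, 0, 0]},
    {"grip": 0.1, "xyz": [-0.5, 1, 6], "angular": [0, 0, 0]},
    {"grip": 0.1, "xyz": [-0.5, 1, 8], "angular": [0, 0, 0]},
    {"grip": 0.1, "xyz": [-0.5, 1, 8], "angular": [0, 0, 0]},
    {"grip": 0.1, "xyz": [-0.5, 1, 8], "angular": [0, 0, 0]},
  ],
)

```text
time_s: 6.8
tcp_pos: [0.5627, 0.0328, 0.1175]
ee_rot: [[-0.91, 0.414, -0.007], [0.414, 0.91, -0.002], [0.006, -0.004, -1.0]]
wrist_force: [-8.2, 2.1, -1.0]
gripper_width: 0.264
gripper_force: 30.0
```

```bash
python3 - <<'E'
from h import *
s=st();p=np.array(s['tcp_pos']);print((p[:2]-[.5811,.0691])@[.415,.910],(p[:2]-[.5811,.0691])@[.910,-.415])
c=cap('side')
b=cv2.cvtColor(c['img'],cv2.COLOR_RGB2BGR)[130:260,210:350]
cv2.imwrite('pics/crop_slid.png',cv2.resize(b,None,fx=4.5,fy=4.5,interpolation=cv2.INTER_CUBIC))
E
```

```text
t 6.8 p [0.5627 0.0328 0.1175] yaw 65.55 z [-0.007  -0.0016 -1.    ] F(tool) [ 8.37 -1.49  1.03] w 0.26411881262742476 29.99039074871689 J [ 1.980e+01  2.360e+01 -1.780e+01 -1.000e-01 -4.900e+01 -1.342e+02]
-0.04070747101095186 -0.0017005438020946493
```

View pics/crop_slid.png

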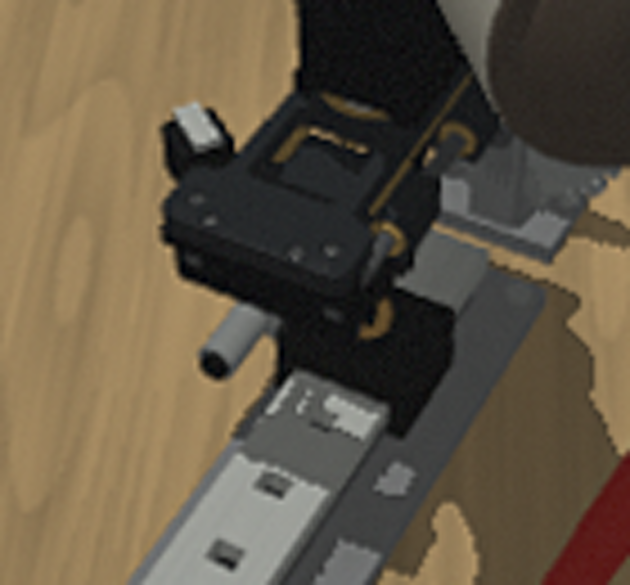

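The carriage now stands one hole on, with three free holes behind it at crop (325,420), (275,485) and (225,550). The spring force fell steadily to 1 N, so the pin is in the hole. Now I push down.

Request:
move_arm(
  series=[
    {"grip": 0.1, "xyz": [0.3, 0, 1], "angular": [0, 0, 0]},
    {"grip": 0.1, "xyz": [0.6, 0, 2], "angular": [0, 0, 0]},
    {"grip": 0.1, "xyz": [1, 0, 3], "angular": [0, 0, 0]},
    {"grip": 0.1, "xyz": [1, 0, 4.5], "angular": [0, 0, 0]},
    {"grip": 0.1, "xyz": [1, 0, 6], "angular": [0, 0, 0]},
    {"grip": 0.1, "xyz": [1, 0, 7.5], "angular": [0, 0, 0]},
    {"grip": 0.1, "xyz": [1, 0, 8.5], "angular": [0, 0, 0]},
    {"grip": 0.1, "xyz": [1, 0, 8.5], "angular": [0, 0, 0]},
    {"grip": 0.1, "xyz": [1, 0, 8.5], "angular": [0, 0, 0]},
  ],
)

```text
time_s: 7.75
tcp_pos: [0.5627, 0.033, 0.1104]
ee_rot: [[-0.911, 0.413, -0.005], [0.413, 0.911, -0.002], [0.003, -0.004, -1.0]]
wrist_force: [-7.5, 2.0, 2.6]
gripper_width: 0.263
gripper_force: 30.0
```

```bash
python3 - <<'E'
from h import *
s=st();p=np.array(s['tcp_pos']);print((p[:2]-[.5811,.0691])@[.415,.910],(p[:2]-[.5811,.0691])@[.910,-.415])
E
```

```text
t 7.75 p [0.5627 0.033  0.1104] yaw 65.59 z [-0.0047 -0.0021 -1.    ] F(tool) [ 7.67 -1.26 -2.54] w 0.26326934508549976 29.98331888113171 J [  19.8   24.1  -18.3    0.   -47.9 -134.3]
-0.04053844965129664 -0.001765821547595825
```

Request:
move_arm(
  series=[
    {"grip": 0.1, "xyz": [0, 0, 1], "angular": [0, 0, 0]},
    {"grip": 0.1, "xyz": [0, 0, 2], "angular": [0, 0, 0]},
    {"grip": 0.1, "xyz": [0, 0, 3], "angular": [0, 0, 0]},
    {"grip": 0.1, "xyz": [0, 0, 3], "angular": [0, 0, 0]},
    {"grip": 0.1, "xyz": [0, 0, 3], "angular": [0, 0, 0]},
  ],
)

```text
time_s: 8.25
tcp_pos: [0.563, 0.0333, 0.1101]
ee_rot: [[-0.911, 0.412, -0.003], [0.412, 0.911, -0.002], [0.002, -0.003, -1.0]]
wrist_force: [-11.8, 3.8, 16.3]
gripper_width: 0.264
gripper_force: 30.0
```

```bash
python3 - <<'E'
from h import *
st()
E
```

```text
t 8.25 p [0.563  0.0333 0.1101] yaw 65.65 z [-0.0031 -0.0021 -1.    ] F(tool) [ 12.32  -1.45 -16.26] w 0.26445324801594783 29.970704256556928 J [ 1.990e+01  2.410e+01 -1.840e+01  1.000e-01 -4.770e+01 -1.343e+02]
```

The tool stopped hard (16 N) with zero spring force at z = 0.1158 and the stop at z = 0.1101. That puts the plunger at about -5.7 mm, which is its lower stop, and the fingertips are 13 mm clear of the block. Handing in.

```bash
python3 -c "
from h import *
print(r.finish_job())"
```

```text
the job is handed in; nothing more can be done
None
```

I handed the job in at about 8.3 s, and the hand-in returned no verdict: the carriage is one hole (about 40 mm) nearer the toothed wheel, with the pin dropped in and the gripped knob held at its lower stop, about 5.7 mm below rest. One slip: a stray lift as the slide began made the fingers slip about 4.5 mm on the knob, but the force readings say the pin stayed clear on the way and dropped in freely.

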